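# Pull the blown fuse carrier and return it to the carousel

## Task

First turn the storage carousel by the black knob on its top until its empty compartment stands in the middle of the opening of the clear cover. Then pull the fuse carrier with the T-shaped grip straight up out of its sprung socket and stand it upright, foot down, on the floor of that empty compartment, and let go of it. Leave the other two carriers seated in their sockets.

Things in the scene. Friction and masses are not known exactly. Their poses are not given: they have to be found in the camera images.
- carousel (a joint): turn of the carousel in rad, growing counter-clockwise seen from above (range -1.8 to 1.8); 0 = the empty compartment stands in the middle of the cover's opening, at the small aluminium index block on the base. Held by friction of about 0.06 N m: it stays where it is left.
- carousel_knob (a point): centre of the black bar knob on the carousel's axis, standing above the cover: a bar 44 mm long (x of this frame), 14 mm thick (y), 22 mm high, its underside 15 mm above the clear cover. The frame turns with the carousel: its -x points to the empty compartment. Turning the bar turns the carousel one to one.
- empty_pocket (a point): centre of the FLOOR of the one empty compartment of the four on the grey carousel (the other three hold fixed white carriers); 75 mm from the axis, 16 mm above the desk. Axes turn with the carousel: x away from the compartment to the axis (radial), y tangential, z up. Inside it is 38 mm along x and 24 mm along y, with walls 22 mm high and 3 mm thick.
- opening (a point): the point at the middle of the cover's opening, level with the cover's top 85 mm above the desk, 75 mm from the carousel's axis. The cover is a fixed clear sheet 3 mm thick over a square grey base (204 x 204 mm) on four posts; its opening is a 124 mm wide slot that runs from the base's front edge (-x of this frame; +x points to the axis) to 30 mm beyond the axis, so the knob stands in it too.
- t_carrier_mid (a point): centre, half-way up, of the white fuse carrier with the T-shaped grip: loose, 60 g, 60 mm high in all. Foot 16 mm (x) by 30 mm (y), 26 mm high, then a flange 20 x 34 x 4 mm, a stem 10 x 12 mm, and on top the crossbar of the T, 12 mm thick along x, 34 mm long along y, 14 mm high, whose centre is 23 mm above this point. z is up. It starts seated in one of the dock's three sockets (which one varies), its thin direction x across the dock.
- round_carrier_mid (a point): centre, half-way up, of the carrier with a round knob grip (20 mm diameter, same foot, 60 mm high); seated in the dock, to be left there
- tab_carrier_mid (a point): centre, half-way up, of the carrier with a plain flat upright tab grip (10 x 16 mm, same foot, 60 mm high); seated in the dock, to be left there
- dock_top (a point): centre of the top face, 33 mm above the desk, of the fixed grey dock, 60 mm (x of this frame) by 206 mm (y), with three sockets in a row along y, 65 mm apart. Each socket is 25 mm deep with about 1 mm play, and a steel ball pushed by a spring snaps into a groove in the carrier's foot: it takes a firm grip and a steady pull of roughly 10 to 18 N straight up to snap the carrier off the ball within the first 5 mm, then a few N; it is free after 26 mm.

How it is judged (in metres and radians):
On the way, in this order (a step that is already met when the one before it is completed fails the run):
1. the carousel stands with its empty compartment in the middle of the opening, the T-grip carrier still in its socket (value of joint carousel between -0.15 and 0.15 rad and distance of t_carrier_mid from where it was at the start of the episode below 0.01 m), for 0.2 s.
2. the T-grip carrier is pulled clear of its socket (z of t_carrier_mid in the frame of dock_top above 0.032 m), for 0.1 s.
At the end, for the whole second after the job is handed in: the T-grip carrier stands released and at rest on the compartment floor (centre within 12 mm radially, 10 mm across, 24 to 36 mm up; tilt under 0.3 rad), the carousel within 0.2 rad of 0, the other two carriers within 8 mm of their start (value of joint carousel between -0.2 and 0.2 rad and x of t_carrier_mid in the frame of empty_pocket between -0.012 and 0.012 m and y of t_carrier_mid in the frame of empty_pocket between -0.01 and 0.01 m and z of t_carrier_mid in the frame of empty_pocket between 0.024 and 0.036 m and angle between t_carrier_mid's own z axis and vertical below 0.3 rad and linear speed of t_carrier below 0.02 m/s and distance of each of round_carrier_mid, tab_carrier_mid from where it was at the start of the episode below 0.008 m); the robot touches nothing.
It fails at once if one of the other two carriers is pulled from its socket (moved over 12 mm) (distance of any of round_carrier_mid, tab_carrier_mid from where it was at the start of the episode above 0.012 m).
It also fails if it takes over 51 s, if anything falls off the work surface, if the arm or the gripper's body presses on something with over 40 N, if the wrist force passes 120 N, or if a joint passes its speed limit or range.

## Robot

A 6-joint arm with a two-finger parallel gripper is mounted at the origin on a cart in front of the work surface, level with it; the furniture and walls round the work are solid. World frame = base frame: x ahead of the robot, y to its left, z up, the work surface at z = 0. Lengths are in mm, angles in rad, forces in N, time in s.
With the tool pointing down it reaches from about 350 to 775 mm from the base axis. Payload 7.3 kg.
Tool frame: the origin (TCP) lies on the centre line of the jaws, within the pads' length; the fingertips stand 17 mm ahead of it and the grasp point (between the pads) lies 2 mm behind it; z points along the fingers, y is the line along which they close (so a half turn about z gives the same grasp; the last joint's range is limited). The gripper opens to 92 mm and grips with 3 to 60 N. Pads are 19 mm wide; open, the fingers measure 130 mm over their backs; the gripper's body (75 mm by 190 mm) begins 47 mm behind the grasp point.
Start: joints at [-1.277, 0.342, 1.524, -0, 1.275, -0.146], TCP at [223.547, -475.048, 243.741] pointing down, gripper open.
Joint ranges: [-2.53, 2.53], [-0.77, 2.02], [0.04, 2.7], [-1, 4.14], [0.28, 2.66], [-3.11, 3.11]. Speed limits (rad/s): [2.57, 2.57, 3.14, 3.14, 3.14, 3.14].

## Interface

Orientations are given as [roll, pitch, yaw] about the fixed x, y, z axes, in that order (R = Rz(yaw) Ry(pitch) Rx(roll)).
In Python, from plant import bot gives the robot as it stands. The module is installed in compiled form; this text tells all that it offers.
- The arm moves only by the shell command python3 -m pendant 'ROWS'. ROWS is JSON, a list of rows, each a list of 3 entries, a list of its own where there are three numbers: the shift along the world's x, y, z as a fraction of full scale, then the turn, a rotation vector about the world's x, y, z as a fraction of full scale, then the opening, from -1 (shut) to 1 (fully open), so that 0 is half open. In form: [[[tx, ty, tz], [rx, ry, rz], claw], ...]. A call has exactly 10 rows; each row shifts and turns the commanded pose from where the row before left it; what a row does not reach is not made up. Full scale, the value 1, is 30 mm for a shift and 0.12 rad for a turn. A row lasts 1/12 s, in which the tool goes at most 41.7 mm and 7.16 degrees, less where a joint would pass 70% of its speed; a pose out of reach is approached as far as the arm can. A call with a number of a shift or a turn outside -1 to 1 is refused whole. A call with a gripper value outside its range is refused whole. The fingers move at their own pace and stop on an object; the grip force is fixed at half the most. Time passes only in rows, so rows that do not move let the fingers close, or fill a call up. It gives the time, the measured TCP pose, the force, the opening and the grip force at its end, in the units of the state.
- bot.get_obs(): the state, without advancing time (a new reading comes with each control period).
- bot.capture(name): name is "scene" or "side" or "wrist"; returns the picture (400x640x3 uint8, blue, green, red); there is no depth.
- bot.camera_params(name): a dict with "fovy" (degrees; the focal length in pixels is half the picture's height over the tangent of half this angle, whatever the lens; pixels are square), "cx", "cy" (the principal point, pixels), "distortion" ([k1, k2, p1, p2, k3] as OpenCV has them; the pictures are not rectified), "camera_from_world" (4x4, takes a point from world to camera coordinates). Camera axes: x right, y down, z forward; pixel columns grow to the right and rows downward; lengths in mm; the calibration is good to about 2 mm. A picture is of the moment at which its call begins: read the wrist's pose just before it. camera_params takes no time and is no camera call; for the wrist camera it gives the pose at the moment of the call.
- bot.close_job(): hands the job in; it is judged then, once.
The state is a dict: "time": time; "joint_positions": joint angles; "dq": joint speeds; "tau": joint torques, N m; "tool_pos": TCP position; "tcp_rot": TCP orientation; "contact_force": force on the tool from outside, world axes, zero at the start; "moment": the same for the moment, N m; "grip_width": finger opening in mm; "finger_force": force on a finger pad.
Only numpy, scipy, OpenCV 4.12 (cv2) and the standard library are available. Lean on these libraries where they do the work, as an engineer would, in place of code of your own. Each camera call takes 0.05 s, during which the arm holds its last target. There are 200 camera calls.

## Working session

There is one attempt and no reset: what is moved stays moved. The work goes in short steps, Python scripts to look and compute and a shell command to move; the robot and the scene stay as the last step left them, time stands still between calls to the robot, and variables do not carry over. Pictures are saved under pics/ and viewed, at most 10 in all, crops included, and the job is handed in when it is done.

```bash
mkdir -p pics
python3 - <<'E'
from plant import bot
import cv2,numpy as np
o=bot.get_obs();print(o['time'],o['tool_pos'],o['tcp_rot'],o['grip_width'])
a=bot.capture("scene");b=bot.capture("side")
cv2.imwrite('pics/scene.png',a);cv2.imwrite('pics/side.png',b)
for n in("scene","side","wrist"):
  p=bot.camera_params(n);print(n,p['fovy'],p['cx'],p['cy'],p['distortion'],np.round(p['camera_from_world'],3).tolist())
E
```

```text
0.0 [ 223.41750452 -474.68382837  243.07740679] [-3.14015294e+00 -2.15271635e-04  4.39770289e-01] 91.36924186654477
scene 45.76112318969868 310.1266802881847 206.70321969524213 [0.0271982 0.        0.        0.        0.       ] [[-0.628, -0.778, 0.019, 327.973], [-0.57, 0.442, -0.692, 342.649], [0.53, -0.445, -0.721, 749.024], [0.0, 0.0, 0.0, 1.0]]
side 42.23261800724286 314.8422317486044 196.5804290630012 [-0.01094353  0.          0.          0.          0.        ] [[-0.998, -0.055, 0.018, 495.223], [-0.049, 0.624, -0.78, 94.931], [0.032, -0.78, -0.626, 1308.275], [0.0, 0.0, 0.0, 1.0]]
wrist 59.887916444773495 312.8529854405043 198.19200944471376 [-0.05755101  0.          0.          0.          0.        ] [[0.426, -0.905, -0.001, -524.667], [-0.871, -0.41, 0.271, -34.013], [-0.245, -0.114, -0.963, 389.527], [0.0, 0.0, 0.0, 1.0]]
```

View pics/scene.png

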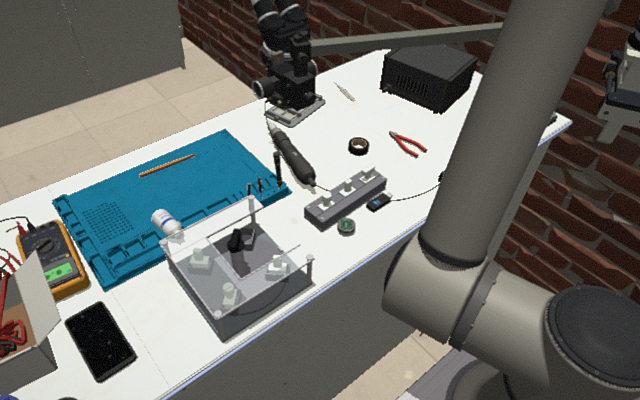

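View pics/side.png

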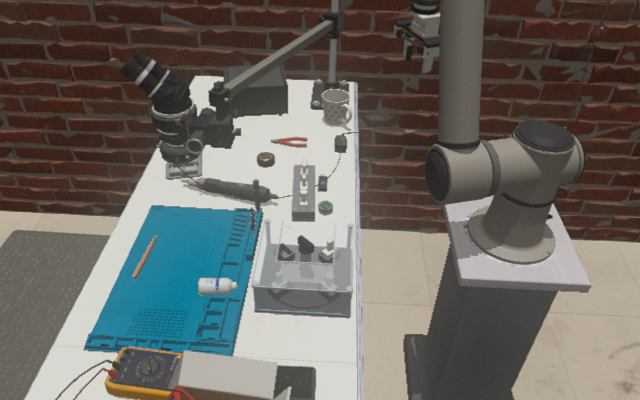

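The scene view shows the dock with carriers at about (325,200), (347,187) and (367,175). The carousel knob is at (237,240), and the side view has the knob at (306,243). Next I'll enlarge both for detail.

```bash
cat > h.py <<'E'
from plant import bot
import cv2,numpy as np
def K(p):
    f=200/np.tan(np.radians(p['fovy'])/2); return np.array([[f,0,p['cx']],[0,f,p['cy']],[0,0,1]])
def ray(p,uv):
    x=cv2.undistortPoints(np.array([[uv]],float),K(p),np.array(p['distortion']))[0,0]
    T=np.array(p['camera_from_world']);R=T[:3,:3];c=-R.T@T[:3,3];d=R.T@np.array([x[0],x[1],1]);return c,d
def onz(p,uv,z):
    c,d=ray(p,uv);return c+d*(z-c[2])/d[2]
def proj(p,X):
    T=np.array(p['camera_from_world']);r=cv2.Rodrigues(T[:3,:3])[0]
    return cv2.projectPoints(np.array(X,float).reshape(-1,3),r,T[:3,3],K(p),np.array(p['distortion']))[0][:,0]
E
python3 - <<'E'
import cv2,numpy as np
a=cv2.imread('pics/scene.png');b=cv2.imread('pics/side.png')
A=cv2.resize(a[150:340,150:400],None,fx=3.2,fy=3.15,interpolation=cv2.INTER_CUBIC)
A=cv2.resize(a[155:340,155:395],None,fx=3.2,fy=3.2,interpolation=cv2.INTER_CUBIC);cv2.imwrite('pics/A.png',A)
B=cv2.resize(b[155:320,240:365],None,fx=3.6,fy=3.6,interpolation=cv2.INTER_CUBIC);cv2.imwrite('pics/B.png',B)
E
```

```text
(no output)
```

View pics/A.png

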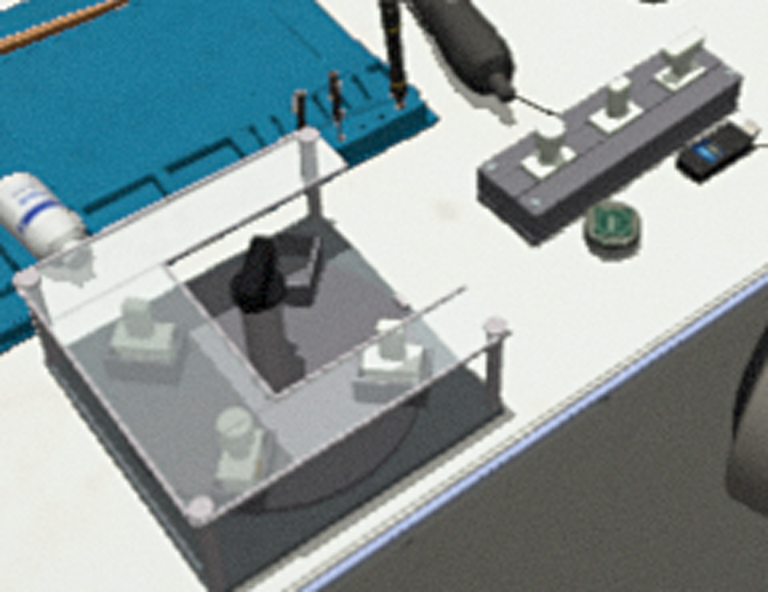

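View pics/B.png

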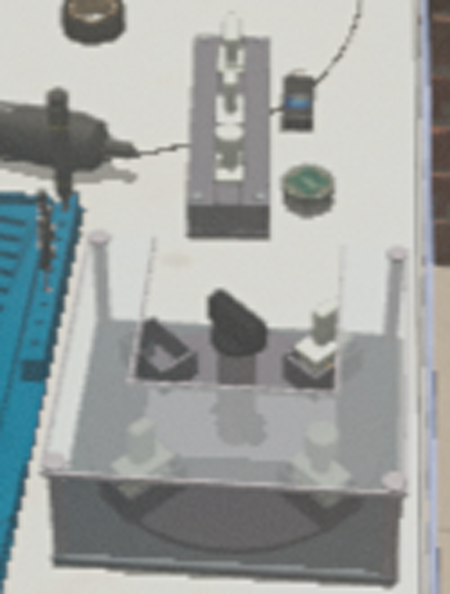

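The enlargements show the dock carriers as round nearest, tab in the middle and T farthest. The T crossbar is at A(684,50). The empty pocket is to the knob's right at A(297,268) and B(168,352), and the cover posts are visible in both.

Run:
```python
from h import *
np.set_printoptions(precision=1,suppress=True)
s=bot.camera_params('scene');d=bot.camera_params('side')
A=lambda u,v:(155+u/3.2-.35,155+v/3.2-.35)
B=lambda u,v:(240+u/3.6-.35,155+v/3.6-.35)
print('posts A',[onz(s,A(*q),86)[:2] for q in[(308,133),(27,283),(201,507),(496,327)]])
print('posts B',[onz(d,B(*q),86)[:2] for q in[(99,238),(55,463),(395,481),(396,252)]])
print('open A',[onz(s,A(*q),85)[:2] for q in[(168,263),(275,397),(345,165),(465,290)]])
print('open B',[onz(d,B(*q),85)[:2] for q in[(130,380),(337,390),(155,238),(343,246)]])
print('dock A corners',[onz(s,A(*q),33)[:2] for q in[(478,180),(534,225),(741,75),(690,35)]])
print('dock B corners',[onz(d,B(*q),33)[:2] for q in[(188,202),(269,208),(270,40),(194,37)]])
print('T bar ends top',[onz(s,A(*q),68)[:2] for q in[(668,55),(700,33)]])
print('T A,B',onz(s,A(684,50),64),onz(d,B(232,20),66))
print('knob A ends top',[onz(s,A(*q),122)[:2] for q in[(262,240),(245,285)]],'B',[onz(d,B(*q),122)[:2] for q in[(214,294),(255,325)]])
print('pocket A',onz(s,A(297,265),30),'B',onz(d,B(167,355),30))
```

```text
posts A [array([604.8,  91.1]), array([601.7, 287.4]), array([412.7, 285.9]), array([409.8,  94.2])]
posts B [array([603.4,  92.3]), array([603.9, 284.7]), array([412.1, 284.3]), array([412. ,  91.4])]
open A [array([565.9, 215.8]), array([447.3, 218.7]), array([568. ,  88.2]), array([442.5,  91. ])]
open B [array([569.2, 216. ]), array([446.5, 215.3]), array([567.6,  88.5]), array([446.1,  87.1])]
dock A corners [array([544.9,  -0.4]), array([491. ,  -4.2]), array([ 510.3, -214.1]), array([ 564.2, -215.3])]
dock B corners [array([555.5, -10. ]), array([498.3,  -7.8]), array([ 508.9, -211.3]), array([ 568.8, -210.5])]
T bar ends top [array([ 531.8, -157.6]), array([ 534.9, -191.4])]
T A,B [ 531.8 -173.5   64. ] [ 537.4 -188.9   66. ]
knob A ends top [array([518. , 177.6]), array([496.1, 202.7])] B [array([522.3, 177.6]), array([496.3, 202.2])]
pocket A [559.5 134.7  30. ] B [555.7 139.   30. ]
```

The carousel axis is near (507,188) and the opening faces -y. The pocket sits about 45° counter-clockwise of the target. Before moving I'll check where the microscope boom is.

Run:
```python
from h import *
np.set_printoptions(precision=0,suppress=True)
s=bot.camera_params('scene');d=bot.camera_params('side')
def tri(a,b):
    c1,d1=ray(s,a);c2,d2=ray(d,b)
    t=np.linalg.lstsq(np.c_[d1,-d2],c2-c1,rcond=None)[0];p,q=c1+t[0]*d1,c2+t[1]*d2
    return (p+q)/2,np.linalg.norm(p-q)
print(tri((315,47),(222,95)))
print(tri((290,100),(185,170)), tri((265,5),(135,65)))
# boom right end: pick the scene point on boom line best matching side (325,28)
for u in (420,460,500):
  for b in [(325,28),(270,63)]: print(u,b,*tri((u,45-(u-315)*.08),b))
```

```text
(array([ 749., -189.,  259.]), np.float64(6.142401598006465))
(array([ 891., -220.,   15.]), np.float64(42.23816711599136)) (array([ 967., -213.,  295.]), np.float64(41.87645431533054))
420 (325, 28) [ 485. -202.  412.] 44.17689142090519
420 (270, 63) [ 656. -429.  245.] 11.610713711390302
460 (325, 28) [ 491. -329.  371.] 31.38694764209254
460 (270, 63) [ 686. -635.  166.] 37.92923511750139
500 (325, 28) [ 498. -485.  320.] 15.732662623918776
500 (270, 63) [ 723. -898.   65.] 72.63409156694624
```

```bash
python3 -m pendant '[[[0.4,0.92,0],[0,0,0.66],0],[[0.4,0.92,0],[0,0,0.66],0],[[0.4,0.92,0],[0,0,0.66],0],[[0.4,0.92,0],[0,0,0.66],0],[[0.4,0.92,0],[0,0,0.66],0],[[0.4,0.92,0],[0,0,0.66],0],[[0.4,0.92,0],[0,0,0.66],0],[[0.4,0.92,0],[0,0,0.66],0],[[0.4,0.92,0],[0,0,0.66],0],[[0.4,0.92,0],[0,0,0.66],0]]'
python3 -m pendant '[[[0.4,0.92,0],[0,0,0.66],0],[[0.4,0.92,0],[0,0,0.66],0],[[0.4,0.92,0],[0,0,0.66],0],[[0.4,0.92,0],[0,0,0.66],0],[[0.4,0.92,0],[0,0,0.66],0],[[0.4,0.92,0],[0,0,0.66],0],[[0.4,0.92,0],[0,0,0.66],0],[[0.4,0.92,0],[0,0,0.66],0],[[0.4,0.92,0],[0,0,0.66],0],[[0.4,0.92,0],[0,0,0.66],0]]'
```

```text
time: 0.93
tool_pos: [343.7, -197.5, 243.6]
tcp_rot: [-3.141, -0.0, 1.235]
contact_force: [0.6, -0.2, 0.2]
grip_width: 45.7
finger_force: 0.0
time: 1.77
tool_pos: [463.7, 78.5, 243.5]
tcp_rot: [-3.141, -0.0, 2.028]
contact_force: [-0.6, -0.3, 0.8]
grip_width: 45.8
finger_force: 0.0
```

```bash
python3 -m pendant '[[[0.37,0.92,0],[0,0,0.68],0],[[0.37,0.92,0],[0,0,0.68],0],[[0.37,0.92,0],[0,0,0.68],0],[[0.37,0.92,0],[0,0,0.68],0],[[0,0,-0.5],[0,0,0],0],[[0,0,-0.5],[0,0,0],0],[[0,0,-0.5],[0,0,0],0],[[0,0,-0.3],[0,0,0],0],[[0,0,0],[0,0,0],0],[[0,0,0],[0,0,0],0]]'
python3 - <<'E'
from h import *
w=bot.camera_params('wrist');im=bot.capture('wrist');cv2.imwrite('pics/w1.png',im)
print(bot.get_obs()['tool_pos'])
for X in [(507.5,189,122),(523,173,122),(492,204,122),(507.5,189,111)]: print(proj(w,X))
np.save('w1.npy',w['camera_from_world'])
E
```

```text
time: 2.6
tool_pos: [507.8, 187.2, 189.6]
tcp_rot: [-3.141, -0.001, 2.35]
contact_force: [0.3, 0.1, 0.7]
grip_width: 46.1
finger_force: 0.0
[508.27330964 187.30394716 190.28264894]
[[314.84242751 217.57841771]]
[[314.44360009 249.94101229]]
[[314.11956026 184.44429859]]
[[314.74995913 212.18339179]]
```

View pics/w1.png

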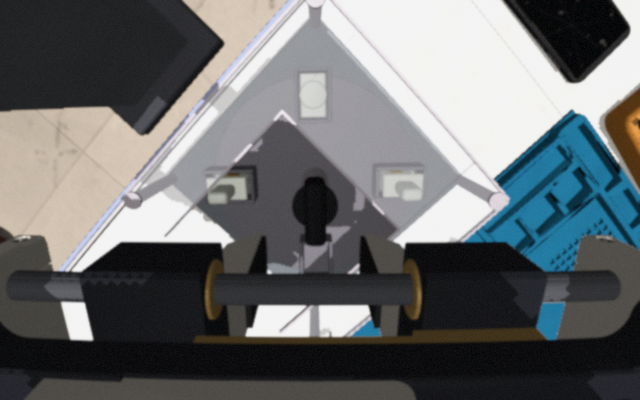

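The knob bar spans rows 178–245 at column 315, upright between the fingers and within about 3 mm of the prediction. I'll descend and grip it.

```bash
python3 -m pendant '[[[0,0.03,-0.6],[0,0,0],0],[[-0.03,0,-0.6],[0,0,0],0],[[0,0.03,-0.6],[0,0,0],0],[[-0.03,0.0,-0.6],[0,0,0],0],[[0,0,-0.2],[0,0,0],0],[[0,0,0],[0,0,0],-1],[[0,0,0],[0,0,0],-1],[[0,0,0],[0,0,0],-1],[[0,0,0],[0,0,0],-1],[[0,0,0],[0,0,0],-1]]'
```

```text
time: 3.48
tool_pos: [507.3, 189.4, 113.1]
tcp_rot: [3.139, 0.002, 2.35]
contact_force: [1.4, -0.1, 3.1]
grip_width: 29.8
finger_force: 30.0
```

The grip closed at 29.8 mm, so it holds the knob's round hub instead of the 14 mm bar. Friction torque should still be ample, so I'll turn it.

```bash
python3 -m pendant '[[[0,0,0],[0,0,-0.4],-1],[[0,0,0],[0,0,-0.8],-1],[[0,0,0],[0,0,-0.8],-1],[[0,0,0],[0,0,-0.8],-1],[[0,0,0],[0,0,-0.8],-1],[[0,0,0],[0,0,-0.8],-1],[[0,0,0],[0,0,-0.8],-1],[[0,0,0],[0,0,-0.8],-1],[[0,0,0],[0,0,-0.5],-1],[[0,0,0],[0,0,0],-1]]'
python3 - <<'E'
from h import *
a=bot.capture('scene')
cv2.imwrite('pics/s2.png',cv2.resize(a[190:345,195:345],None,fx=3.8,fy=3.8,interpolation=cv2.INTER_CUBIC))
E
```

```text
time: 4.32
tool_pos: [506.9, 189.3, 113.1]
tcp_rot: [3.139, -0.0, 1.568]
contact_force: [-0.1, -0.2, 5.4]
grip_width: 30.2
finger_force: 30.0
```

View pics/s2.png

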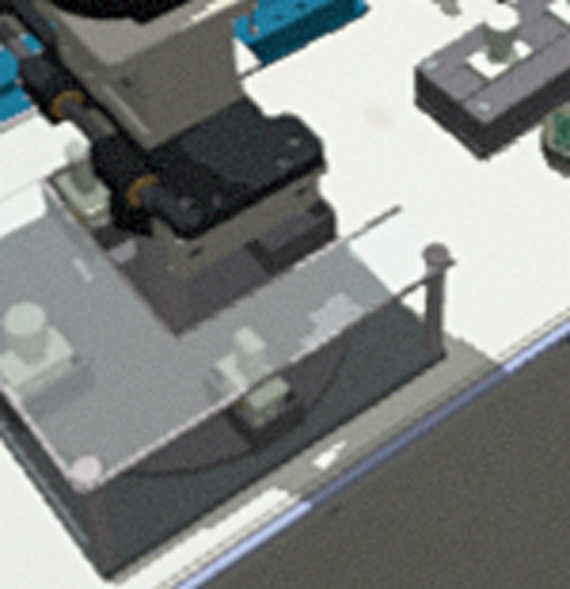

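The carousel turned with the knob, and the empty pocket now faces the front (crop 290,240). Releasing, lifting and going to the dock.

```bash
python3 -m pendant '[[[0,0,0],[0,0,0],0],[[0,0,0],[0,0,0],0],[[0,0,0],[0,0,0],0],[[0,0,0.5],[0,0,0],0],[[0,0,0.9],[0,0,0],0],[[0,0,0.9],[0,0,0],0],[[0,0,0.7],[0,0,0],0],[[0.06,-0.9,0],[0,0,0.1],0],[[0.06,-0.9,0],[0,0,0.1],0],[[0.06,-0.9,0],[0,0,0.1],0]]'
python3 -m pendant '[[[0.07,-0.95,0],[0,0,0.06],0],[[0.07,-0.95,0],[0,0,0.06],0],[[0.07,-0.95,0],[0,0,0.06],0],[[0.07,-0.95,0],[0,0,0.06],0],[[0.07,-0.95,0],[0,0,0.06],0],[[0.07,-0.95,0],[0,0,0],0],[[0.07,-0.95,0],[0,0,0],0],[[0.07,-0.95,0],[0,0,0],0],[[0.07,-0.95,0],[0,0,0],0],[[0.07,-0.95,0],[0,0,0],0]]'
python3 - <<'E'
from h import *
w=bot.camera_params('wrist');im=bot.capture('wrist')
a=bot.capture('scene');b=bot.capture('side')
cv2.imwrite('pics/w2.png',im)
A=cv2.resize(a[190:345,195:345],None,fx=3.4,fy=3.4,interpolation=cv2.INTER_CUBIC)
cv2.imwrite('pics/s3.png',A)
cv2.imwrite('pics/d3.png',b)
for X in [(533.5,-174,68),(532,-157.5,68),(535,-191,68)]: print(proj(w,X))
E
```

```text
time: 5.2
tool_pos: [511.4, 107.6, 202.1]
tcp_rot: [3.141, 0.0, 1.609]
contact_force: [-0.1, 0.5, -0.2]
grip_width: 46.0
finger_force: 0.0
time: 6.03
tool_pos: [532.2, -178.2, 201.5]
tcp_rot: [-3.141, -0.0, 1.643]
contact_force: [0.3, 0.3, 0.4]
grip_width: 45.7
finger_force: 0.0
[[314.86956846 188.08426512]]
[[314.52090264 168.02425795]]
[[315.16193955 208.10303454]]
```

View pics/w2.png

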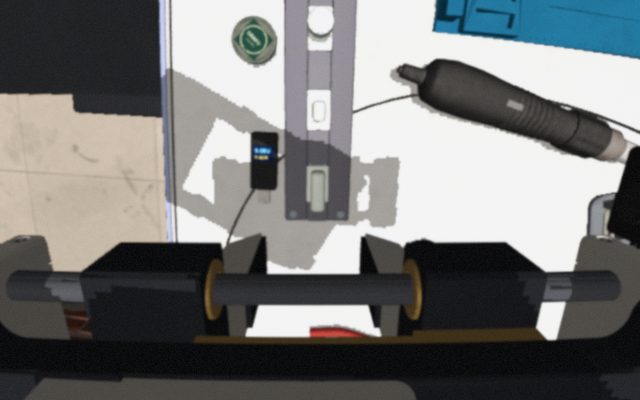

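View pics/s3.png

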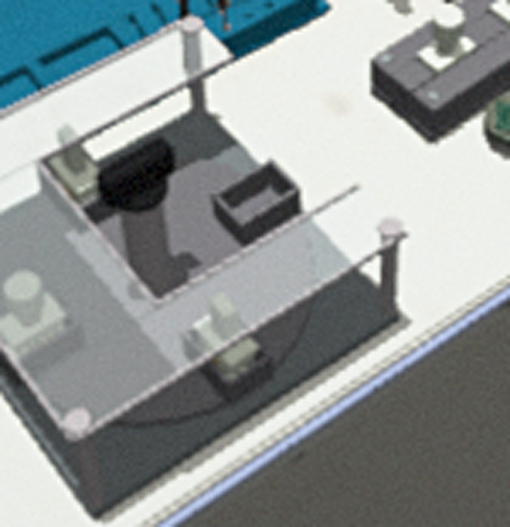

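The wrist view puts the T bar's centre at (317,189), about 2 px from the prediction and parallel to the pads. The scene crop shows the empty pocket with rim corners (213,200), (274,160) and (301,187). Descending on the T.

```bash
python3 -m pendant '[[[0.1,0.12,-0.5],[0,0,0],0],[[0,0,-0.9],[0,0,0],0],[[0,0,-0.9],[0,0,0],0],[[0,0,-0.9],[0,0,0],0],[[0,0,-0.9],[0,0,0],0],[[0,0,-0.6],[0,0,0],0],[[0,0,0],[0,0,0],0],[[0,0,0],[0,0,0],-1],[[0,0,0],[0,0,0],-1],[[0,0,0],[0,0,0],-1]]'
python3 -m pendant '[[[0,0,0],[0,0,0],-1],[[0,0,0],[0,0,0],-1],[[0,0,0],[0,0,0],-1],[[0,0,0],[0,0,0],-1],[[0,0,0.03],[0,0,0],-1],[[0,0,0.03],[0,0,0],-1],[[0,0,0.03],[0,0,0],-1],[[0,0,0.03],[0,0,0],-1],[[0,0,0.03],[0,0,0],-1],[[0,0,0.03],[0,0,0],-1]]'
python3 - <<'E'
from h import *
s=bot.camera_params('scene')
q=[onz(s,(195+u/3.4-.35,190+v/3.4-.35),38)[:2] for u,v in[(213,200),(274,160),(301,187)]]
print(np.round(q,1),(q[0]+q[2])/2,'edge angles',[np.degrees(np.arctan2(*(b-a)[::-1])) for a,b in zip(q,q[1:])])
E
```

```text
time: 7.02
tool_pos: [536.5, -173.3, 62.4]
tcp_rot: [3.139, 0.001, 1.643]
contact_force: [0.2, -0.2, 0.4]
grip_width: 30.4
finger_force: 0.0
time: 7.85
tool_pos: [534.8, -173.3, 65.6]
tcp_rot: [-3.14, -0.001, 1.642]
contact_force: [-1.6, -1.9, -5.5]
grip_width: 12.0
finger_force: 30.0
[[517.9 138.5]
 [520.8  92.9]
 [494.4  92.6]] [506.16053603 115.52667959] edge angles [np.float64(-86.46284922367694), np.float64(-179.32154674733945)]
```

It's gripped at 12.0 mm on the bar. The pocket measures about (506,114) and is aligned. Continuing the pull.

```bash
python3 -m pendant '[[[0,0,0.03],[0,0,0],-1],[[0,0,0.03],[0,0,0],-1],[[0,0,0.03],[0,0,0],-1],[[0,0,0.03],[0,0,0],-1],[[0,0,0.03],[0,0,0],-1],[[0,0,0.03],[0,0,0],-1],[[0,0,0.05],[0,0,0],-1],[[0,0,0.05],[0,0,0],-1],[[0,0,0.05],[0,0,0],-1],[[0,0,0.05],[0,0,0],-1]]'
```

```text
time: 8.68
tool_pos: [535.9, -173.3, 78.1]
tcp_rot: [3.141, 0.0, 1.642]
contact_force: [0.5, -0.7, -2.5]
grip_width: 11.7
finger_force: 30.0
```

```bash
python3 -m pendant '[[[0,0,0.15],[0,0,0],-1],[[0,0,0.2],[0,0,0],-1],[[0,0,0.3],[0,0,0],-1],[[0,0,0.4],[0,0,0],-1],[[0,0,0.4],[0,0,0],-1],[[0,0,0.4],[0,0,0],-1],[[0,0,0.4],[0,0,0],-1],[[0,0,0.3],[0,0,0],-1],[[0,0,0.2],[0,0,0],-1],[[0,0,0],[0,0,0],-1]]'
python3 - <<'E'
from h import *
o=bot.get_obs();X=o['tool_pos'];print(X)
w=bot.camera_params('wrist');im=bot.capture('wrist');b=bot.capture('side');a=bot.capture('scene')
s=bot.camera_params('scene');d=bot.camera_params('side')
def crop(i,p,r=45):
    u,v=proj(p,X)[0].astype(int);return cv2.resize(i[v-r:v+r,u-r:u+r],(390,390),interpolation=cv2.INTER_CUBIC),(u-r,v-r)
c1,o1=crop(a,s);c2,o2=crop(b,d);print(o1,o2)
cv2.imwrite('pics/lift.png',np.hstack([c1,c2]))
E
```

```text
time: 9.52
tool_pos: [536.3, -173.5, 161.9]
tcp_rot: [3.139, 0.001, 1.642]
contact_force: [-0.3, -0.6, -1.1]
grip_width: 11.6
finger_force: 30.0
[ 536.27357848 -173.49494993  161.90397696]
(np.int64(326), np.int64(89)) (np.int64(259), np.int64(88))
```

View pics/lift.png

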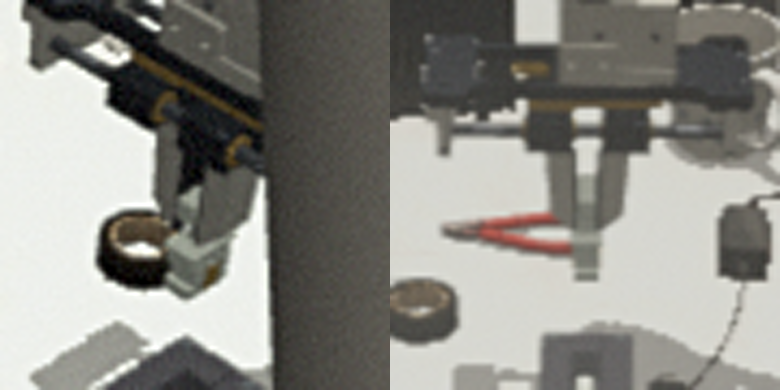

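The carrier hangs upright in the fingers, with the foot at crop (200,265) in the scene half and (587,260) in the side half, and the socket is empty. Moving over the pocket.

```bash
python3 -m pendant '[[[-0.1,0.5,0.1],[0,0,-0.06],-1],[[-0.1,0.9,0],[0,0,-0.06],-1],[[-0.1,0.9,0],[0,0,-0.06],-1],[[-0.1,0.9,0],[0,0,-0.06],-1],[[-0.1,0.9,0],[0,0,-0.06],-1],[[-0.1,0.9,0],[0,0,-0.06],-1],[[-0.1,0.9,0],[0,0,-0.06],-1],[[-0.1,0.9,0],[0,0,-0.06],-1],[[-0.1,0.9,0],[0,0,-0.06],-1],[[-0.08,0.9,0],[0,0,-0.06],-1]]'
python3 -m pendant '[[[0,0.6,0],[0,0,0],-1],[[0,0.28,0],[0,0,0],-1],[[0,0,-0.3],[0,0,0],-1],[[0,0,-0.5],[0,0,0],-1],[[0,0,-0.5],[0,0,0],-1],[[0,0,-0.3],[0,0,0],-1],[[0,0,0],[0,0,0],-1],[[0,0,0],[0,0,0],-1],[[0,0,0],[0,0,0],-1],[[0,0,0],[0,0,0],-1]]'
python3 - <<'E'
from h import *
o=bot.get_obs();X=o['tool_pos'];print(X,o['tcp_rot'])
b=bot.capture('side');a=bot.capture('scene')
s=bot.camera_params('scene');d=bot.camera_params('side')
def crop(i,p,r=42):
    u,v=proj(p,[507,114,60])[0].astype(int);print(u-r,v-r);return cv2.resize(i[v-r:v+r,u-r:u+r],(390,390),interpolation=cv2.INTER_CUBIC)
cv2.imwrite('pics/over.png',np.hstack([crop(a,s),crop(b,d)]))
for p in(s,d): print(proj(p,[[X[0]+i*8,X[1]+j*15,X[2]-54.4] for i in(-1,1) for j in (-1,1)]).round(1).tolist())
E
```

```text
time: 10.5
tool_pos: [505.3, 86.0, 162.3]
tcp_rot: [-3.14, 0.0, 1.57]
contact_force: [0.2, -0.0, -1.3]
grip_width: 11.2
finger_force: 30.0
time: 11.33
tool_pos: [506.7, 110.9, 115.7]
tcp_rot: [3.14, -0.0, 1.57]
contact_force: [-0.2, -0.2, -0.6]
grip_width: 12.1
finger_force: 30.0
[506.74867015 110.85102448 115.74870676] [ 3.14002066e+00 -3.38928608e-05  1.56978150e+00]
228 196
265 195
[[280.2, 236.5], [267.7, 243.8], [275.4, 231.6], [262.9, 238.8]]
[[311.9, 231.9], [311.1, 240.8], [305.1, 231.6], [304.2, 240.4]]
```

View pics/over.png

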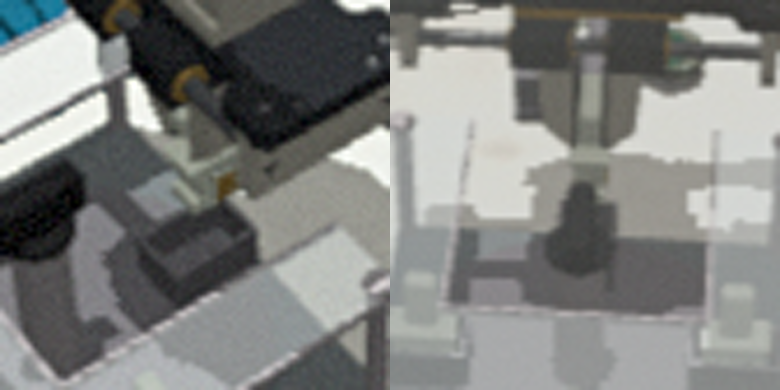

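The foot hangs just above the pocket. Across (x) it matches the prediction, but its corner at crop (197,212), against a predicted (184,222), hints that it sits a few mm toward -y of the TCP. I'll check that numerically.

Run:
```python
from h import *
im=cv2.imread('pics/w2.png');print('T bar col 313-321 rows160-222:',[tuple(im[r,313:322].mean(0).astype(int)) [1] for r in range(156,224)])
# foot in current scene picture: rays from foot corners using the over crop (scene half)
s=bot.camera_params('scene');o=cv2.imread('pics/over.png')[:,:390]
hsv=cv2.cvtColor(o,cv2.COLOR_BGR2HSV)
for r in range(150,225,6): print(r,''.join('#' if g>165 else '+' if g>130 else '.' for g in o[r,150:260:2,1]))
for uv in[(197,212),(240,190)]: print(onz(s,(228+uv[0]*84/390-.4,196+uv[1]*84/390-.4),61.3))
```

```text
T bar col 313-321 rows160-222: [np.int64(80), np.int64(79), np.int64(80), np.int64(80), np.int64(81), np.int64(79), np.int64(80), np.int64(84), np.int64(93), np.int64(117), np.int64(148), np.int64(168), np.int64(172), np.int64(155), np.int64(124), np.int64(105), np.int64(115), np.int64(135), np.int64(151), np.int64(165), np.int64(173), np.int64(176), np.int64(175), np.int64(174), np.int64(175), np.int64(176), np.int64(174), np.int64(173), np.int64(174), np.int64(174), np.int64(173), np.int64(173), np.int64(173), np.int64(172), np.int64(174), np.int64(173), np.int64(173), np.int64(173), np.int64(172), np.int64(173), np.int64(172), np.int64(172), np.int64(172), np.int64(172), np.int64(172), np.int64(172), np.int64(172), np.int64(172), np.int64(173), np.int64(173), np.int64(172), np.int64(171), np.int64(171), np.int64(164), np.int64(151), np.int64(126), np.int64(97), np.int64(80), np.int64(78), np.int64(77), np.int64(78), np.int64(79), np.int64(79), np.int64(85), np.int64(103), np.int64(132), np.int64(152), np.int64(160)]
150 .....+++++++++++++++..................+++++............
156 ..........+++++##+++................+++................
162 ..............++++++++++++++++++.......................
168 .................+++##++++++...........................
174 .......++++++......++++................................
180 .+++++++++++++++.......................................
186 +++++++++++++++++++....................................
192 ++++++++++......++++++.....................+###+.......
198 ++++++++++++......+++++++...............+++++++++......
204 ++.....+++++++++......+++..................++++++++++++
210 ..+++++.+++...................................+++++++++
216 ....+............................................++++++
222 ....................................................+++
[501.21217229 118.5189586   61.3       ]
[499.86602919  97.30759644  61.3       ]
```

The bar centre was about 3 mm toward -y of my estimate, so the carrier needs about +7.5 mm in y. I'll correct and lower it with force checks.

```bash
python3 -m pendant '[[[0.01,0.25,0],[0,0,0],-1],[[0,0,-0.2],[0,0,0],-1],[[0,0,-0.2],[0,0,0],-1],[[0,0,-0.2],[0,0,0],-1],[[0,0,-0.15],[0,0,0],-1],[[0,0,-0.1],[0,0,0],-1],[[0,0,-0.1],[0,0,0],-1],[[0,0,0],[0,0,0],-1],[[0,0,0],[0,0,0],-1],[[0,0,0],[0,0,0],-1]]'
python3 - <<'E'
from h import *
print(bot.get_obs()['contact_force'],bot.get_obs()['tool_pos'])
E
```

```text
time: 12.27
tool_pos: [506.6, 118.6, 86.7]
tcp_rot: [3.141, -0.0, 1.57]
contact_force: [0.4, -0.6, -1.5]
grip_width: 11.5
finger_force: 30.0
[ 0.36099554 -0.61822666 -1.45589642] [506.63538775 118.60597943  86.70277551]
```

No contact with the foot about 6 mm below the rim height, so it is inside. Lowering further.

```bash
python3 -m pendant '[[[0,0,-0.1],[0,0,0],-1],[[0,0,-0.1],[0,0,0],-1],[[0,0,-0.1],[0,0,0],-1],[[0,0,-0.08],[0,0,0],-1],[[0,0,-0.05],[0,0,0],-1],[[0,0,-0.05],[0,0,0],-1],[[0,0,0],[0,0,0],-1],[[0,0,0],[0,0,0],-1],[[0,0,0],[0,0,0],-1],[[0,0,0],[0,0,0],-1]]'
```

```text
time: 13.1
tool_pos: [506.6, 118.7, 72.3]
tcp_rot: [3.141, -0.0, 1.57]
contact_force: [-0.8, 0.1, -0.6]
grip_width: 11.6
finger_force: 30.0
```

```bash
python3 -m pendant '[[[0,0,-0.03],[0,0,0],-1],[[0,0,-0.03],[0,0,0],-1],[[0,0,-0.03],[0,0,0],-1],[[0,0,0],[0,0,0],-1],[[0,0,0],[0,0,0],-1],[[0,0,0],[0,0,0],-1],[[0,0,0],[0,0,0],-1],[[0,0,0],[0,0,0],-1],[[0,0,0],[0,0,0],-1],[[0,0,0],[0,0,0],-1]]'
```

```text
time: 13.93
tool_pos: [506.6, 118.7, 69.6]
tcp_rot: [3.141, -0.0, 1.57]
contact_force: [0.7, 0.1, 1.1]
grip_width: 11.7
finger_force: 30.0
```

```bash
python3 -m pendant '[[[0,0,-0.03],[0,0,0],-1],[[0,0,-0.02],[0,0,0],-1],[[0,0,0],[0,0,0],-1],[[0,0,0],[0,0,0],-1],[[0,0,0],[0,0,0],-1],[[0,0,0],[0,0,0],-1],[[0,0,0],[0,0,0],-1],[[0,0,0],[0,0,0],-1],[[0,0,0],[0,0,0],-1],[[0,0,0],[0,0,0],-1]]'
```

```text
time: 14.77
tool_pos: [507.5, 118.7, 69.5]
tcp_rot: [3.138, -0.0, 1.57]
contact_force: [-1.5, -0.4, 13.0]
grip_width: 11.7
finger_force: 30.0
```

Floor contact at the expected height (13 N). Easing off, opening and lifting straight up.

```bash
python3 -m pendant '[[[0,0,0.03],[0,0,0],-1],[[0,0,0],[0,0,0],-0.3],[[0,0,0],[0,0,0],-0.3],[[0,0,0],[0,0,0],-0.3],[[0,0,0],[0,0,0],-0.3],[[0,0,0.2],[0,0,0],-0.3],[[0,0,0.4],[0,0,0],-0.3],[[0,0,0.8],[0,0,0],-0.3],[[0,0,0.9],[0,0,0],-0.3],[[0,0,0.9],[0,0,0],-0.3]]'
python3 -m pendant '[[[0,-0.4,0.6],[0,0,0],-0.3],[[0,-0.9,0.3],[0,0,0],-0.3],[[0,-0.9,0],[0,0,0],-0.3],[[0,-0.9,0],[0,0,0],-0.3],[[0,-0.9,0],[0,0,0],-0.3],[[0,-0.9,0],[0,0,0],-0.3],[[0,-0.5,0],[0,0,0],-0.3],[[0,0,0],[0,0,0],-0.3],[[0,0,0],[0,0,0],-0.3],[[0,0,0],[0,0,0],-0.3]]'
python3 - <<'E'
from h import *
s=bot.camera_params('scene');d=bot.camera_params('side')
a=bot.capture('scene');b=bot.capture('side');cv2.imwrite('pics/end_s.png',a);cv2.imwrite('pics/end_d.png',b)
# compact ASCII of the placed carrier, predicted bar-top corners
for n,p,i in(('scene',s,a),('side',d,b)):
    u,v=proj(p,[507,114,60])[0].astype(int);print(n,u-22,v-22)
    print('pred top/mid/floor',proj(p,[[507,114,76],[507,114,46],[507,114,16],[507,97,76],[507,131,76]]).round(0).tolist())
    for r in range(v-22,v+24): print(''.join('#' if g>150 else '+' if g>110 else '.' for g in i[r,u-22:u+22,1]))
E
```

```text
time: 15.6
tool_pos: [506.0, 118.6, 165.9]
tcp_rot: [-3.14, 0.0, 1.57]
contact_force: [0.2, -0.2, 0.4]
grip_width: 32.0
finger_force: 0.0
time: 16.43
tool_pos: [506.3, -42.7, 192.0]
tcp_rot: [-3.142, -0.0, 1.57]
contact_force: [-0.0, 0.6, 0.4]
grip_width: 32.1
finger_force: 0.0
scene 248 216
pred top/mid/floor [[270.0, 233.0], [271.0, 243.0], [271.0, 253.0], [277.0, 229.0], [263.0, 238.0]]
###....#####################################
###....#####################################
###+...#####################################
###+...#####################################
###+...#####################################
###+...#####################################
###....+####################################
#+......+###################################
..........+#################################
...........#################################
...........+################################
............+###############################
.............+##############################
..............+#############################
...............+############################
................+###############
[... 2845 characters left out ...]
........+################
++++++++++++++..............+###############
+++++++++++++...............++++++++++++++##
+++++++++++++...............++++++++++++++++
+++++++++++++...............++++++++++++++++
++++++++++++++..............++++++++++++++++
++++++++++++++..............++++++++++++++++
+++++++++++++++.............++++++++++++++++
+++++++++++++++.............++++++++++++++++
+++++++++++++++.............++++++++++++++++
+++++++++++++++.............++++++++++++++++
+++++++++++++++.............++++++++++++++++
++++++++++++++++...........+++++++++++++++++
++++++++++++++++..........++++++++++++++++++
++++++++++++++++..........++++++++++++++++++
++++++++++++++++..........++++++++++++++++++
```

The carrier stands upright inside the pocket rim, its bar at the predicted pixels (scene columns 262–278), and the gripper is clear. Handing in.

```bash
python3 -c "
from plant import bot
print(bot.close_job())"
```

```text
the job is handed in; nothing more can be done
None
```

I turned the carousel to its opening, stood the T-grip carrier upright in the empty compartment, released it, and handed the job in at about 16.5 s; the hand-in call returned no verdict.

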